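# Close up the cassettes on the warmer and set its selector

### The job

Put the loose grey six-hole tube cassette upright into the warmer's track and slide it along until it butts flush, end to end, against the black cassette docked there. Then turn the warmer's selector knob so that it clicks in at the orange dot. Leave the other loose things where they stand.

Things in the scene. Friction and masses are not known exactly. Their poses are not given: they have to be found in the camera images.
- grey_cassette: loose grey tube cassette with a row of six holes, 31 (x) x 133 (y) x 68 (z) mm, about 0.1 kg, standing on the bench, long side along its own y axis, both ends alike. Origin: centre of its underside, z up. Body 30 mm thick, 124 mm long; at each end a foot tongue 24 mm wide, 8 mm high reaches 66.5 mm from the centre. Grip it across the 30 mm.
- warmer: white and aluminium warmer, fixed on the bench. Origin at bench level; x away from the robot along the track, y to the left, z up. Heated plate x -145..135, y 8..92 mm, top 16 mm high, with the track. Console x -25..125, y -122..2 mm, 96 mm high, on the right: its panel slopes 28 degrees from level down to the robot (its normal leans 28 degrees from vertical towards -x).
- track_mid (a point): point on the plate's top, on the track's centre line, axes as the warmer. The track: two straight lips along x, 7 mm high, 4 mm thick, 41 mm apart inside, running the plate's whole length, open at the end near the robot, 98 mm from this point.
- docked_cassette: black four-hole cassette, 31 x 92 x 80 mm, fixed at the far end of the track, long side (its y) along the track. Origin: centre of its underside, on the plate.
- dock (a point): point on the plate's top, on the track's centre line, at the near end of the docked cassette's foot tongue, 46 mm from its centre; axes as the warmer (x away along the track). The grey cassette is flush when its tongue touches there: its centre is then 66.5 mm to -x of this point.
- selector (a joint): knob angle, rad, growing clockwise as seen facing the panel. Detents every 30 degrees (0.524 rad) from 0 (pointer left, 9 o'clock) through 1.571 (straight up the slope) to 3.142 (3 o'clock); the orange dot is the sixth of seven, at 2.618 (2 o'clock). Starts at 0.52, 1.05 or 1.57. Drawn to the nearer detent and stays there; about 0.05 N m moves it to the next.
- selector_grip (a point): on the knob's axis, 10 mm below the top of its black grip bar: 62 mm long along the pointer, 14 mm thick, its top 30 mm above a round disc 68 mm across. The disc's face is 20 mm below this point along the panel's normal, the panel plate 29 mm. Grip the bar across its 14 mm, along the normal. z axis: the panel's outward normal; y axis: along the bar to the pointer end.
- pointer_tip (a point): the pointer end of the grip bar, at its top, 31 mm from the knob's axis; a white line on the bar's top leads to it.
- orange_dot (a point): centre of the orange dot (13 mm across) on the grey panel plate, 46 mm from the knob's axis; the other six marks are white lines.
- tall_cassette: bystander: loose black tall cassette, 31 x 92 x 122 mm, long side along its y; origin under its centre.
- white_rack: bystander: loose white sample rack with six windows, 27 x 140 x 58 mm, long side along its y; origin under its centre.
- beaker: bystander: loose plain plastic beaker, 65 mm across, 80 mm high; origin under its centre.
- cabinet_corner (a point): near left corner, at the foot, of the tall grey cabinet (620 mm high) that fills the space to the right of and beyond this point (world -y and +x); it never moves. Swing the arm past it on the robot's side. A lower cabinet 312 mm high stands right of world y = -0.33, and a centrifuge 190 mm high beyond x = 0.6 left of y = 0.27, its lid open above it.

How it is judged (in metres and radians):
On the way, in this order (a step that is already met when the one before it is completed fails the run):
1. the grey cassette stands in the track, flush against the docked black one, let go (x of grey_cassette in the frame of dock between -0.07 and -0.064 m and y of grey_cassette in the frame of dock between -0.01 and 0.01 m and z of grey_cassette in the frame of dock below 0.004 m and angle between the y axis of grey_cassette and the x axis of warmer, either way round below 0.12 rad and angle between grey_cassette's own z axis and vertical below 0.06 rad and contact force between the fingers and grey_cassette below 0.1 N), for 0.2 s.
2. the selector rests in its detent at the orange dot (value of joint selector between 2.488 and 2.748 rad), for 0.2 s.
At the end, for the whole second after the job is handed in: The grey cassette stands upright and at rest on the plate between the track's lips, in line with the docked black cassette and with no more than 3.5 mm between their end tongues; the selector rests in the detent at the orange dot, within 0.13 rad of 2.618 (all of step 2 and x of grey_cassette in the frame of dock between -0.07 and -0.064 m and y of grey_cassette in the frame of dock between -0.01 and 0.01 m and z of grey_cassette in the frame of dock below 0.004 m and angle between the y axis of grey_cassette and the x axis of warmer, either way round below 0.12 rad and angle between grey_cassette's own z axis and vertical below 0.06 rad and linear speed of grey_cassette below 0.01 m/s and velocity of joint selector between -0.1 and 0.1 rad/s); the robot touches nothing.
It fails at once if the tall black cassette, white rack or beaker was shifted by more than 30 mm or tipped (distance of any of tall_cassette, white_rack, beaker from where it was at the start of the episode above 0.03 m or angle between any of tall_cassette, white_rack, beaker's own z axis and vertical above 0.5 rad).
It also fails if it takes over 64 s, if anything falls off the work surface, if the arm or the gripper's body presses on something with over 40 N, if the wrist force passes 120 N, or if a joint passes its speed limit or range.

### The arm

A 6-joint arm with a two-finger parallel gripper is mounted at the origin on a cart in front of the work surface, level with it; the furniture and walls round the work are solid. World frame = base frame: x ahead of the robot, y to its left, z up, the work surface at z = 0. Lengths are in mm, angles in rad, forces in N, time in s.
With the tool pointing down it reaches from about 350 to 875 mm from the base axis. Payload 4.2 kg.
Tool frame: the origin (TCP) lies between the finger pads; the fingertips stand 11 mm ahead of it and the grasp point (between the pads) lies 8 mm behind it; z points along the fingers, y is the direction in which the jaws open and shut (so a half turn about z gives the same grasp; the last joint's range is limited). The gripper opens to 85 mm and grips with 20 to 120 N. Pads are 22 mm wide; open, the fingers measure 114 mm over their backs; the gripper's body (76 mm by 85 mm) begins 54 mm behind the grasp point. The pads swing forward as they close: fully open they stand 13 mm farther back than shut.
Start: joints at [1.399, 0.385, 0.008, 0, -1.194, -0.259], TCP at [260.965, 567.888, 242.312] pointing down, gripper open.
Joint ranges: [-3.14, 3.14], [-1.21, 2.06], [-1.07, 1.41], [-3.16, 2.05], [-2.99, -0.16], [-3.1, 3.1]. Speed limits (rad/s): [2.79, 2.79, 3.14, 3.14, 3.14, 3.14].

### API

Orientations are given as a unit quaternion [x, y, z, w].
In Python, from bench import * gives the robot as it stands.
- The arm moves only by the tool servo_tool, never from a script. Its argument "rows" is a list of rows, each a list of 7 numbers: the opening, from 0 (shut) to 1 (fully open), then the shift along the tool's x, y, z in cm, then the turn, a rotation vector about the tool's x, y, z in degrees. A call has 1 to 12 rows; each row shifts and turns the commanded pose from where the row before left it, along the tool's axes as they then stand; what a row does not reach is not made up. A row lasts 1/10 s, in which the tool goes at most 50 mm and 8.59 degrees, less where a joint would pass 70% of its speed; a pose out of reach is approached as far as the arm can. A call is refused whole if a number of a shift passes 5 or a number of a turn 8.59, either way. A call with a gripper value outside its range is refused whole. The fingers move at their own pace and stop on an object; the grip force is fixed at half the most. Time passes only in rows, so rows that do not move let the fingers close. It gives the time, the measured TCP pose, the force and the opening at its end, in the units of the state.
- read_state(): the state, without advancing time (a new reading comes with each control period).
- get_image(name): name is "scene" or "top" or "wrist"; returns a dict with "image" (480x640x3 uint8, red, green, blue), "mtx" (3x3 intrinsics, pixels), "extrinsics" (4x4, takes a point from camera to world coordinates). Camera axes: x right, y up, looking along -z (the intrinsics and any distortion apply to the point x, -y, -z); pixel columns grow to the right and rows downward; lengths in mm; the calibration is good to about 2 mm. A picture is of the moment at which its call begins. There is no depth.
- job_done(): hands the job in, once; it reports no verdict.
The state is a dict: "clock": time; "joints": joint angles; "joint_vel": joint speeds; "joint_efforts": joint torques, N m; "position": TCP position; "ee_rot": TCP orientation; "contact_force": force on the tool from outside, world axes, zero at the start; "wrist_torque": the same for the moment, N m; "gripper_width": finger opening in mm.
Only numpy, scipy, OpenCV 4.12 (cv2) and the standard library are available. Lean on these libraries where they do the work, as an engineer would, in place of code of your own. Each camera call takes 0.05 s, during which the arm holds its last target. There are 200 camera calls.

## Working session

There is one attempt and no reset: what is moved stays moved. The work goes in short steps, Python scripts to look and compute and a tool call to move; the robot and the scene stay as the last step left them, time stands still between calls to the robot, and variables do not carry over. Pictures are saved under pics/ and viewed, about 8 in all and at most 12, crops included, and the job is handed in when it is done.

Besides the shell and the picture viewer there is one more tool, called after "Request:" as a command line: name --pt "numbers of a row" for each row, then --argument value for the rest. servo_tool: Moves the arm, as the interface text tells. Its arguments: {"type":"object","properties":{"rows":{"type":"array","items":{"type":"array","items":{"type":"number"}}}},"required":["rows"]}

```bash
ls; mkdir -p pics; python3 - <<'E'
from bench import *
import cv2,pickle
s=read_state();print(s['position'],s['ee_rot'],s['gripper_width'],s['clock'],s['contact_force'])
for n in("scene","top"):
    d=get_image(n);pickle.dump(d,open(n+'0.pkl','wb'));cv2.imwrite(f'pics/{n}0.png',d['image'][:,:,::-1]);print(n,d['mtx'],d['extrinsics'],[k for k in d])
E
```

```text
pics
[260.73314888 567.38393826 241.19242891] [ 9.76870877e-01 -2.13827144e-01 -2.11594998e-04  1.09418398e-03] 85.5756987600285 0.0 [0.46927522 1.02665875 0.59675139]
scene [[493.23038049   0.         324.08867266]
 [  0.         493.23038049 248.3392504 ]
 [  0.           0.           1.        ]] [[ 8.56075960e-01  3.86897965e-01 -3.42700913e-01  1.64956761e+02]
 [-5.16525512e-01  6.16936964e-01 -5.93793043e-01 -5.33062260e+02]
 [-1.83124590e-02  6.85345714e-01  7.27987573e-01  9.15447143e+02]
 [ 0.00000000e+00  0.00000000e+00  0.00000000e+00  1.00000000e+00]] ['image', 'mtx', 'extrinsics']
top [[525.33764902   0.         313.90601385]
 [  0.         525.33764902 238.55088488]
 [  0.           0.           1.        ]] [[-9.99667029e-03  9.81407387e-01 -1.91675786e-01  3.01338729e+02]
 [-9.99696677e-01 -5.49409583e-03  2.40076847e-02  1.49517504e+02]
 [ 2.25082339e-02  1.91857643e-01  9.81164626e-01  1.33778491e+03]
 [ 0.00000000e+00  0.00000000e+00  0.00000000e+00  1.00000000e+00]] ['image', 'mtx', 'extrinsics']
```

View pics/scene0.png

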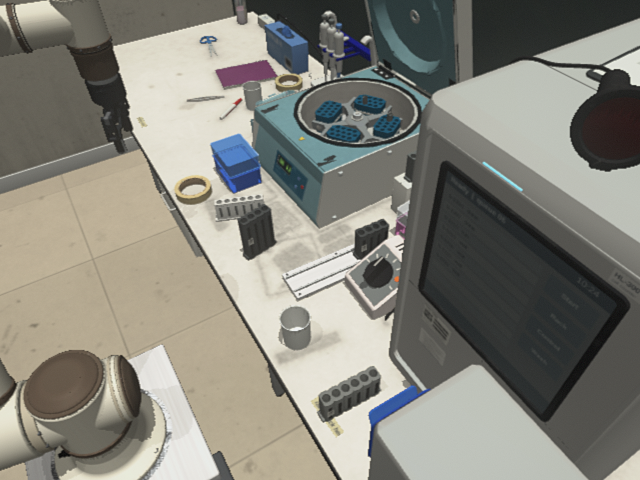

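View pics/top0.png

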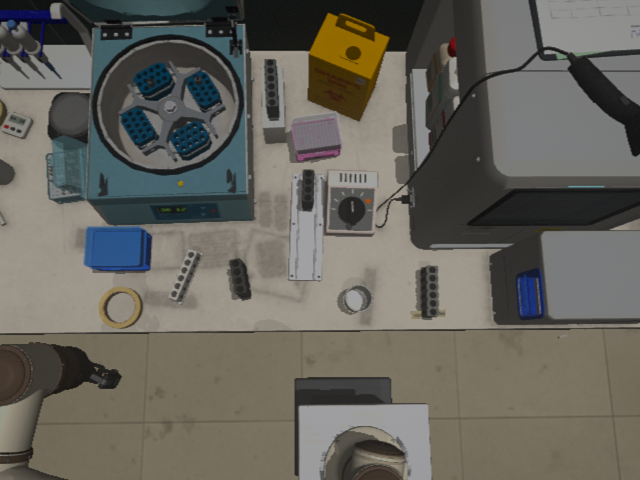

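The grey cassette is at about (429,291) in top and (350,393) in scene. The warmer plate spans about (290–325,177–280) in top, with the knob at (350,210). I'll zoom in for precise pixel positions.

```bash
python3 - <<'E'
import cv2,numpy as np
t=cv2.imread('pics/top0.png');s=cv2.imread('pics/scene0.png')
a=cv2.resize(t[160:330,280:450],None,fx=3.5,fy=3.5,interpolation=cv2.INTER_CUBIC)
b=cv2.resize(s[210:310,275:415],None,fx=3,fy=3,interpolation=cv2.INTER_CUBIC)
c=cv2.resize(s[355:430,310:390],None,fx=3,fy=3,interpolation=cv2.INTER_CUBIC)
cv2.imwrite('pics/ca.png',a[:595])
o=np.zeros((540,420,3),np.uint8);o[:300]=b;o[305:530,:240]=c;cv2.imwrite('pics/cb.png',o)
E
```

```text
(no output)
```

View pics/ca.png

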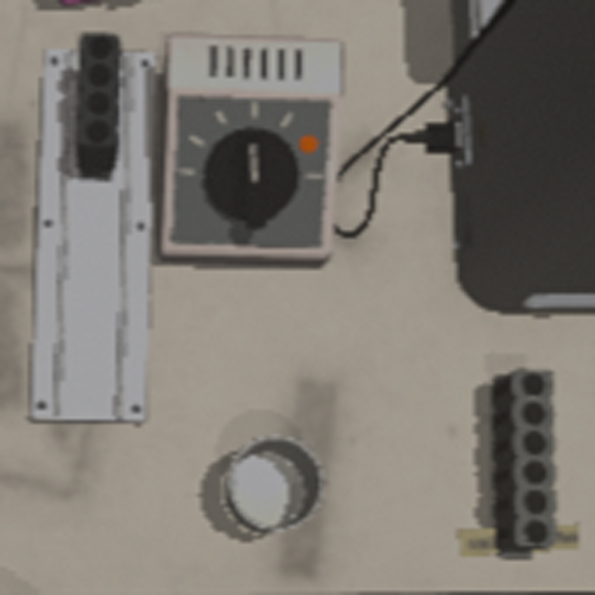

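View pics/cb.png

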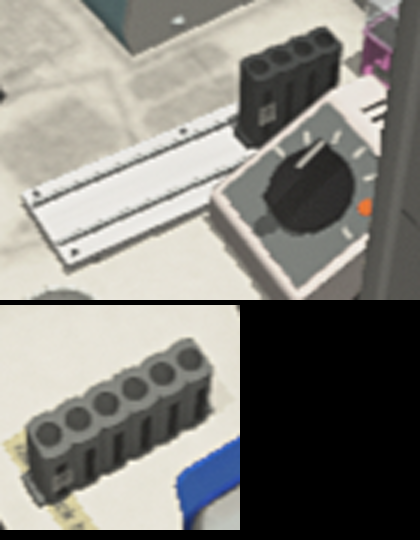

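```bash
cat > h.py <<'E'
import numpy as np,cv2,pickle
from scipy.spatial.transform import Rotation as R
from scipy.optimize import least_squares
F=np.diag([1,-1,-1])
def ray(d,p):
    E=d['extrinsics'];q=np.linalg.inv(d['mtx'])@[p[0],p[1],1]
    return E[:3,3],E[:3,:3]@F@q
def onz(d,p,z):
    o,v=ray(d,p);return o+v*(z-o[2])/v[2]
def proj(d,P):
    E=d['extrinsics'];c=(np.atleast_2d(P)-E[:3,3])@E[:3,:3]@F
    q=c@np.asarray(d['mtx']).T;return q[:,:2]/q[:,2:]
def tri(obs):
    A=np.zeros((3,3));b=np.zeros(3)
    for d,p in obs:
        o,v=ray(d,p);v=v/np.linalg.norm(v);M=np.eye(3)-np.outer(v,v);A+=M;b+=M@o
    P=np.linalg.solve(A,b);return P,[np.round(proj(d,P)[0]-p,1) for d,p in obs]
E
python3 - <<'E'
from h import *
T=pickle.load(open('top0.pkl','rb'));S=pickle.load(open('scene0.pkl','rb'))
u=lambda p,f,o:(np.array(p)+.5)/f-.5+o
a=lambda *p:u(p,3.5,np.array([280,160]));b=lambda *p:u(p,3,np.array([275,210]));c=lambda x,y:u((x,y-305),3,np.array([310,355]))
for n,p in dict(nl=(28,420),nr=(147,423),fl=(46,52),fr=(157,52)).items():print(n,onz(T,a(*p),16).round(1))
for n,p in dict(nl=(22,197),nr=(70,268)).items():print('S',n,onz(S,b(*p),16).round(1))
for p in[(533,384),(535,442),(535,472),(536,531)]:print('hole',onz(T,a(*p),68).round(1))
for p in[(49,434),(190,359)]:print('Shole',onz(S,c(*p),68).round(1))
for n,p,q in[('dot',(309,144),(366,207)),('tip',(252,143),(325,140)),('line in',(256,182),(298,167))]:print(n,*tri([(T,a(*p)),(S,b(*q))]))
print('dock top holes T',onz(T,a(99,47),80).round(1),onz(T,a(97,131),80).round(1))
print('beaker',onz(T,a(275,485),80).round(1))
E
```

```text
nl [454.3 184.5  16. ]
nr [451.5  98.7  16. ]
fl [731.1 170.9  16. ]
fr [730.9  87.6  16. ]
S nl [457.5 178.2  16. ]
S nr [455.6  96.1  16. ]
hole [ 470.9 -169.8   68. ]
hole [ 430.3 -169.    68. ]
hole [ 409.5 -167.9   68. ]
hole [ 369.  -166.4   68. ]
Shole [ 372.3 -166.2   68. ]
Shole [ 474.9 -169.6   68. ]
dot [642.18588301 -16.36981605  83.72564493] [array([ 0.2, -0.6]), array([-0.6,  0.2])]
tip [633.63445726  27.45081112 120.06037971] [array([ 0.3, -0.7]), array([-0.8,  0.3])]
line in [608.68810294  24.32810394 108.63148509] [array([ 0.2, -0.6]), array([-0.7,  0.2])]
dock top holes T [714. 132.  80.] [651.9 133.9  80. ]
beaker [401.1  14.2  80. ]
```

Request:
servo_tool --pt "1 0 0 0 0 0 -7.6" --pt "1 0 0 0 0 0 -7.6" --pt "1 0 0 0 0 0 -7.6" --pt "1 1.2 4.5 0 0 0 0" --pt "1 1.2 4.5 0 0 0 0" --pt "1 1.2 4.5 0 0 0 0" --pt "1 1.2 4.5 0 0 0 0" --pt "1 1.2 4.5 0 0 0 0" --pt "1 1.2 4.5 0 0 0 0" --pt "1 1.2 4.5 0 0 0 0" --pt "1 1.2 4.5 0 0 0 0" --pt "1 1.2 4.5 0 0 0 0"

```text
clock: 1.3
position: [355.3, 157.6, 242.2]
ee_rot: [1.0, -0.016, -0.0, -0.0]
contact_force: [0.4, 0.4, -0.3]
gripper_width: 84.9
```

```bash
python3 - <<'E'
from h import *
from bench import *
T=pickle.load(open('top0.pkl','rb'))
print('corner',onz(T,(413,247),0),'tallcas',onz(T,(239,265),122),'rack',onz(T,(190,255),58))
s=read_state();print(s['joints'],s['position'],R.from_quat(s['ee_rot']).as_matrix().round(3))
E
```

```text
corner [ 538.87080134 -140.55008793    0.        ] tallcas [477.08390713 294.83449982 122.        ] rack [511.91642822 422.8262721   58.        ]
[ 8.41096031e-01 -3.37899207e-02 -5.17649762e-01 -9.11435490e-05
 -1.08686879e+00  6.97645890e-01] [355.29180164 157.57754774 242.2435482 ] [[ 0.999 -0.032 -0.   ]
 [-0.032 -0.999  0.   ]
 [-0.    -0.    -1.   ]]
```

Request:
servo_tool --pt "1 0.95 4.05 0 0 0 0" --pt "1 0.95 4.05 0 0 0 0" --pt "1 0.95 4.05 0 0 0 0" --pt "1 0.95 4.05 0 0 0 0" --pt "1 0.95 4.05 0 0 0 0" --pt "1 0.95 4.05 0 0 0 0" --pt "1 0.95 4.05 0 0 0 0" --pt "1 0.95 4.05 0 0 0 0" --pt "1 0 0 0 0 0 0" --pt "1 0 0 0 0 0 0"

```text
clock: 2.3
position: [420.4, -167.5, 241.6]
ee_rot: [1.0, -0.018, -0.001, -0.0]
contact_force: [-0.9, 0.2, 0.3]
gripper_width: 85.4
```

```bash
python3 - <<'E'
from h import *
from bench import *
d=get_image('wrist');pickle.dump(d,open('w1.pkl','wb'));cv2.imwrite('pics/w1.png',d['image'][:,:,::-1])
s=read_state();print(s['joints'],s['position'])
print(d['mtx'],d['extrinsics'].round(3))
u=np.array([np.cos(.033),-np.sin(.033),0]);c=np.array([421.5,-168.1,68])
print(proj(d,[c+u*k for k in(-51,51)]).round(1),s['contact_force'])
E
```

```text
[-1.65630221e-02  8.74044737e-02 -3.92488608e-01 -4.52543257e-04
 -1.09207469e+00  1.55385373e+00] [ 420.39522174 -166.67038285  241.84120331]
[[399.03222062   0.         325.28217893]
 [  0.         399.03222062 231.8837969 ]
 [  0.           0.           1.        ]] [[-3.50000e-02  9.45000e-01  3.25000e-01  5.03714e+02]
 [-9.99000e-01 -3.30000e-02 -1.30000e-02 -1.70719e+02]
 [-1.00000e-03 -3.25000e-01  9.46000e-01  3.73619e+02]
 [ 0.00000e+00  0.00000e+00  0.00000e+00  1.00000e+00]]
[[326.2 264. ]
 [326.  138.9]] [1.12005676 0.45174129 0.41849855]
```

View pics/w1.png

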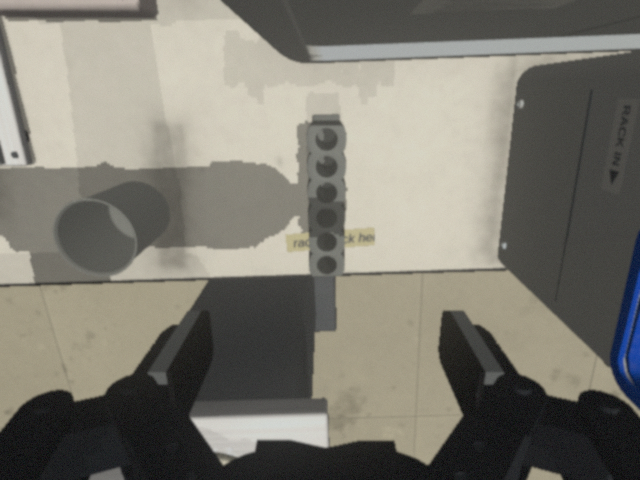

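The wrist view shows the cassette's end holes at (326,265) and (326,139), which matches the prediction within a pixel. I'll descend and grip.

Request:
servo_tool --pt "1 0.1 0.08 4.5 0 0 0" --pt "1 0 0 4.5 0 0 0" --pt "1 0 0 4.5 0 0 0" --pt "1 0 0 4 0 0 0" --pt "1 0 0 2.9 0 0 0" --pt "1 0 0 0 0 0 0" --pt "0 0 0 0 0 0 0" --pt "0 0 0 0 0 0 0" --pt "0 0 0 0 0 0 0" --pt "0 0 0 0 0 0 0" --pt "0 0 0 0 0 0 0" --pt "0 0 0 0 0 0 0"

```text
clock: 3.55
position: [422.9, -167.6, 39.8]
ee_rot: [1.0, -0.016, 0.002, 0.0]
contact_force: [-1.2, 1.0, 8.1]
gripper_width: 29.2
```

Request:
servo_tool --pt "0 0 0 -2 0 0 0" --pt "0 0 0 -4.5 0 0 0" --pt "0 0 0 -4.5 0 0 0" --pt "0 0 0 -4.5 0 0 0" --pt "0 0 -3.8 0 0 0 0" --pt "0 0 -4.5 0 0 0 0" --pt "0 0.5 -4.5 0 0 0 0" --pt "0 0.8 -4.5 0 0 0 0" --pt "0 0.8 -4.5 0 0 0 0" --pt "0 0.8 -4.5 0 0 0 0" --pt "0 0.8 -4.3 0 0 0 0" --pt "0 0 0 0 0 0 0"

```text
clock: 4.75
position: [470.2, 141.2, 193.5]
ee_rot: [1.0, -0.014, 0.001, -0.001]
contact_force: [0.2, -0.8, -1.0]
gripper_width: 29.1
```

```bash
python3 - <<'E'
from h import *
from bench import *
d=get_image('wrist');pickle.dump(d,open('w2.pkl','wb'));cv2.imwrite('pics/w2.png',d['image'][:,:,::-1])
s=read_state();print(s['joints'],s['position'],s['gripper_width'],s['contact_force'])
E
```

```text
[ 6.20881255e-01  1.99161800e-01 -3.90095978e-01 -4.00381086e-04
 -9.81489979e-01  9.20398070e-01] [469.01501435 139.108259   193.16743776] 29.351691151881706 [-0.26787371 -0.50642674 -1.28750123]
```

View pics/w2.png

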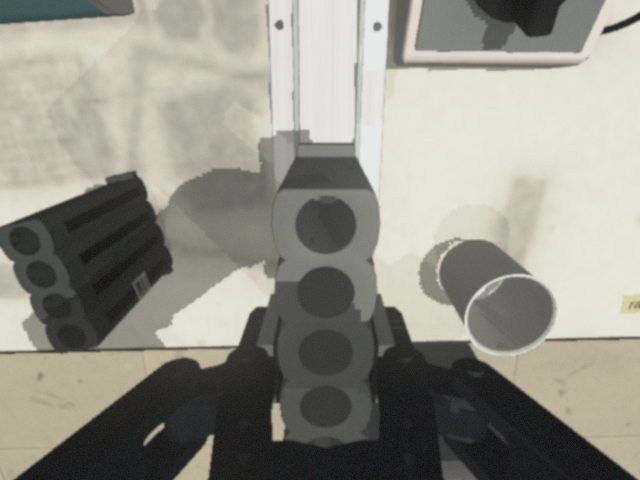

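The wrist view shows the cassette held straight over the near end of the track. The plate edges are at about columns 268 and 386 on row 5, and the lips at about 298 and 357. I'll measure the edges numerically.

```bash
python3 - <<'E'
from h import *
d=pickle.load(open('w2.pkl','rb'))
g=cv2.GaussianBlur(cv2.cvtColor(d['image'],cv2.COLOR_RGB2GRAY),(0,0),1).astype(float)
for r in(4,40,70,100,120):
    p=g[r-2:r+3,255:400].mean(0);gr=np.gradient(p)
    k=[i for i in range(1,len(gr)-1) if abs(gr[i])>4 and abs(gr[i])>=abs(gr[i-1]) and abs(gr[i])>abs(gr[i+1])]
    print(r,[(255+i,int(gr[i]),*onz(d,(255+i,r),16)[:2].round(0),onz(d,(255+i,r),23)[1].round(0)) for i in k])
E
```

```text
4 [(265, -8, np.float64(614.0), np.float64(179.0), np.float64(178.0)), (269, 14, np.float64(614.0), np.float64(176.0), np.float64(175.0)), (291, -10, np.float64(614.0), np.float64(161.0), np.float64(161.0)), (299, 14, np.float64(614.0), np.float64(156.0), np.float64(155.0)), (357, -22, np.float64(613.0), np.float64(116.0), np.float64(116.0)), (360, 15, np.float64(613.0), np.float64(114.0), np.float64(114.0)), (365, 10, np.float64(612.0), np.float64(110.0), np.float64(111.0)), (389, -28, np.float64(612.0), np.float64(94.0), np.float64(95.0)), (396, -4, np.float64(612.0), np.float64(89.0), np.float64(90.0))]
40 [(267, -9, np.float64(592.0), np.float64(179.0), np.float64(178.0)), (270, 16, np.float64(592.0), np.float64(177.0), np.float64(176.0)), (291, -13, np.float64(591.0), np.float64(162.0), np.float64(162.0)), (294, 5, np.float64(591.0), np.float64(160.0), np.float64(160.0)), (299, 12, np.float64(591.0), np.float64(157.0), np.float64(156.0)), (356, -19, np.float64(590.0), np.float64(116.0), np.float64(117.0)), (359, 10, np.float64(590.0), np.float64(114.0), np.float64(115.0)), (363,
[... 1199 characters left out ...]
), np.float64(113.0)), (382, -7, np.float64(549.0), np.float64(97.0), np.float64(98.0)), (385, 5, np.float64(549.0), np.float64(95.0), np.float64(96.0))]
120 [(270, -7, np.float64(538.0), np.float64(181.0), np.float64(180.0)), (273, 10, np.float64(537.0), np.float64(179.0), np.float64(178.0)), (293, -11, np.float64(537.0), np.float64(164.0), np.float64(163.0)), (300, 12, np.float64(537.0), np.float64(159.0), np.float64(158.0)), (354, -15, np.float64(536.0), np.float64(118.0), np.float64(119.0)), (357, 7, np.float64(536.0), np.float64(116.0), np.float64(116.0)), (360, 8, np.float64(536.0), np.float64(114.0), np.float64(114.0)), (381, -5, np.float64(535.0), np.float64(98.0), np.float64(99.0))]
```

Request:
servo_tool --pt "0 2.5 -0.05 0 0 0 0.7" --pt "0 2.5 -0.05 0 0 0 0" --pt "0 2.5 -0.05 0 0 0 0" --pt "0 0 0 3.5 0 0 0" --pt "0 0 0 4 0 0 0" --pt "0 0 0 2 0 0 0" --pt "0 0 0 2 0 0 0" --pt "0 0 0 0 0 0 0" --pt "0 0 0 0 0 0 0"

```text
clock: 5.7
position: [543.9, 134.7, 78.7]
ee_rot: [1.0, -0.023, -0.0, 0.0]
contact_force: [0.1, 0.4, -0.7]
gripper_width: 29.3
```

```bash
python3 - <<'E'
from h import *
from bench import *
P=[]
for i in range(5):
    d=get_image(['wrist','top','scene','wrist','wrist'][i]);pickle.dump(d,open(f'v{i}.pkl','wb'));s=read_state();P.append(s['position'])
M=R.from_quat(s['ee_rot']).as_matrix()
print(np.mean(P,0),np.std(P,0),s['contact_force'],M.round(3)[0])
t=pickle.load(open('v1.pkl','rb'))['image'][165:295,280:385];w=pickle.load(open('v0.pkl','rb'))['image'][0:240,200:480]
o=np.zeros((560,800,3),np.uint8);o[:520,:420]=cv2.resize(t,None,fx=4,fy=4,interpolation=cv2.INTER_CUBIC);o[:324,422:800]=cv2.resize(w,(378,324))
cv2.imwrite('pics/p3.png',o[:,:,::-1])
E
```

```text
[544.58966586 135.48459547  79.70923651] [0.09561806 0.18925349 0.1546219 ] [-0.29139141  0.80053049 -0.86783192] [ 0.999 -0.045  0.002]
```

View pics/p3.png

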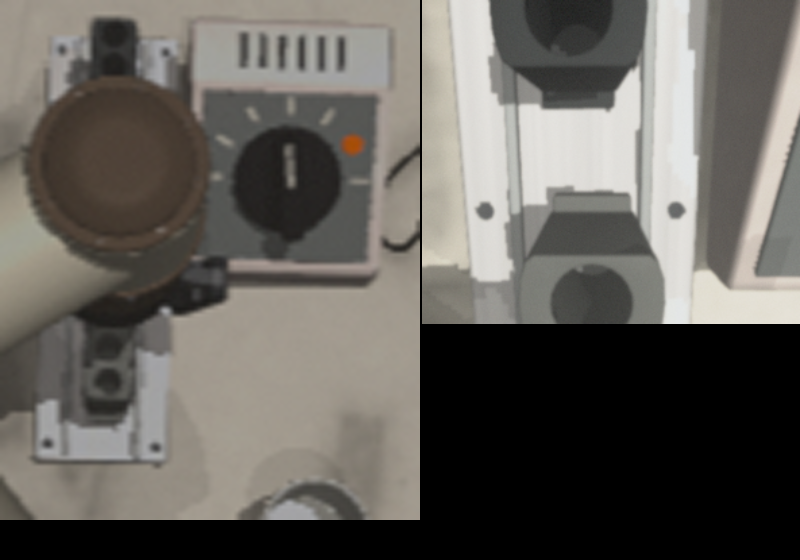

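```bash
python3 - <<'E'
from h import *
d=pickle.load(open('v0.pkl','rb'))
f=lambda x,y:(200+(x+.5-422)/1.35-.5,(y+.5)/1.35-.5)
for p in[(543,106),(613,106)]:print('dock tongue bottom z24/16',onz(d,f(*p),24).round(1),onz(d,f(*p),16).round(1))
for p in[(553,195),(630,195)]:print('grey tongue',onz(d,f(*p),48.5).round(1))
for p in[(511,150),(521,150),(641,150),(653,150),(508,80),(519,80),(642,80),(653,80),(522,230),(640,230)]:print('lip',p,onz(d,f(*p),16).round(1),onz(d,f(*p),23).round(1))
for p in[(485,210),(677,210)]:print('screw',onz(d,f(*p),16).round(1))
E
```

```text
dock tongue bottom z24/16 [634.8 146.1  24. ] [635.2 146.7  16. ]
dock tongue bottom z24/16 [633.8 123.4  24. ] [634.1 123.1  16. ]
grey tongue [609.1 142.9  48.5]
grey tongue [608.1 120.1  48.5]
lip (511, 150) [621.5 158.8  16. ] [621.7 157.8  23. ]
lip (521, 150) [621.3 155.4  16. ] [621.5 154.5  23. ]
lip (641, 150) [619.4 113.9  16. ] [619.7 114.5  23. ]
lip (653, 150) [619.2 109.7  16. ] [619.5 110.5  23. ]
lip (508, 80) [643.8 157.8  16. ] [643.2 156.8  23. ]
lip (519, 80) [643.6 154.1  16. ] [643.  153.3  23. ]
lip (642, 80) [641.7 113.2  16. ] [641.2 113.8  23. ]
lip (653, 80) [641.6 109.5  16. ] [641.  110.3  23. ]
lip (522, 230) [593.5 157.5  16. ] [594.8 156.5  23. ]
lip (640, 230) [591.6 114.7  16. ] [592.9 115.2  23. ]
screw [601.3 170.1  16. ]
screw [598.2 101.3  16. ]
```

Request:
servo_tool --pt "0 0 -0.27 0 0 0 0" --pt "0 0 0 1 0 0 0" --pt "0 0 0 0.9 0 0 0" --pt "0 0 0 0.3 0 0 0" --pt "0 0 0 0.1 0 0 0" --pt "0 0 0 0 0 0 0" --pt "0 0 0 0 0 0 0"

```text
clock: 6.65
position: [543.1, 137.9, 56.0]
ee_rot: [1.0, -0.022, -0.001, 0.001]
contact_force: [-5.7, 0.2, 9.8]
gripper_width: 29.3
```

Request:
servo_tool --pt "0 0 0 -0.05 0 0 0" --pt "0 0.7 0 0 0 0 0" --pt "0 0.7 0 0 0 0 0" --pt "0 0.5 0 0 0 0 0" --pt "0 0.3 0 0 0 0 0" --pt "0 0 0 0 0 0 0" --pt "0 0 0 0 0 0 0"

```text
clock: 7.35
position: [566.2, 136.9, 55.9]
ee_rot: [1.0, -0.022, -0.0, 0.0]
contact_force: [-2.6, -1.1, 5.0]
gripper_width: 29.2
```

```bash
cat > st.py <<'E'
from h import *
from bench import *
import sys
S=[]
for i in range(int(sys.argv[1]) if len(sys.argv)>1 else 3):
    d=get_image('wrist');S.append(read_state())
pickle.dump(d,open('w.pkl','wb'))
print(np.mean([s['position'] for s in S],0).round(2),'F',np.mean([s['contact_force'] for s in S],0).round(1),'T',S[-1]['wrist_torque'].round(2) if hasattr(S[-1]['wrist_torque'],'round') else S[-1]['wrist_torque'],S[-1]['gripper_width'],S[-1]['clock'])
print(R.from_quat(S[-1]['ee_rot']).as_matrix().round(3).tolist(),np.round(S[-1]['joints'],2))
E
python3 st.py; python3 - <<'E'
from h import *
d=pickle.load(open('w.pkl','rb'));cv2.imwrite('pics/w4.png',cv2.resize(d['image'][0:240,200:480],None,fx=2.5,fy=2.5)[:,:,::-1])
E
```

```text
[566.18 136.97  55.95] F [-2.2 -1.2  4.5] T [-0.31  0.37 -0.05] 29.245465100171963 7.5
[[0.999, -0.045, 0.0], [-0.045, -0.999, -0.0], [0.0, 0.0, -1.0]] [ 0.52  0.51 -0.32  0.   -0.74  1.01]
```

View pics/w4.png

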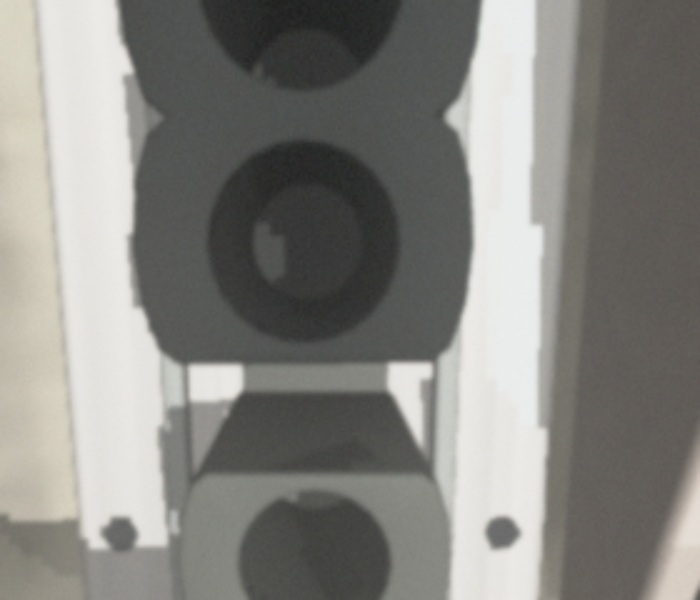

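The cassette sits between the lips and a small gap remains, hidden under the docked cassette's top. I'll creep forward until contact.

Request:
servo_tool --pt "0 0.15 0 0 0 0 0" --pt "0 0.15 0 0 0 0 0" --pt "0 0 0 0 0 0 0"

```text
clock: 7.8
position: [568.6, 136.9, 56.0]
ee_rot: [1.0, -0.022, -0.001, 0.0]
contact_force: [-3.8, -0.5, 6.7]
gripper_width: 29.4
```

Request:
servo_tool --pt "0 0.1 0 0 0 0 0" --pt "0 0 0 0 0 0 0"

```text
clock: 8.0
position: [569.1, 136.8, 56.1]
ee_rot: [1.0, -0.022, -0.001, 0.0]
contact_force: [-5.3, 0.4, 8.4]
gripper_width: 29.5
```

Request:
servo_tool --pt "0 0.1 0 0 0 0 0" --pt "0 0 0 0 0 0 0"

```text
clock: 8.2
position: [569.2, 136.8, 56.1]
ee_rot: [1.0, -0.022, -0.002, 0.001]
contact_force: [-9.0, 1.6, 10.4]
gripper_width: 29.1
```

Request:
servo_tool --pt "0 0.2 0 0 0 0 0" --pt "0 0 0 0 0 0 0"

```text
clock: 8.4
position: [569.3, 136.7, 56.3]
ee_rot: [1.0, -0.022, -0.004, 0.001]
contact_force: [-14.1, 2.8, 14.8]
gripper_width: 29.5
```

Request:
servo_tool --pt "0 -0.35 0 0 0 0 0" --pt "0 0 0 0 0 0 0" --pt "0.55 0 0 0 0 0 0" --pt "0.55 0 0 0 0 0 0" --pt "0.55 0 0 0 0 0 0" --pt "0.55 0 0 0 0 0 0"

```text
clock: 9.0
position: [569.6, 136.9, 55.4]
ee_rot: [1.0, -0.023, -0.0, 0.0]
contact_force: [0.1, -0.5, -0.5]
gripper_width: 47.1
```

```bash
python3 st.py 1
```

```text
[569.59 136.96  55.48] F [ 0.8  1.  -0.3] T [-0.    0.   -0.04] 46.61791107960629 9.05
[[0.999, -0.045, -0.0], [-0.045, -0.999, -0.0], [-0.0, 0.0, -1.0]] [ 0.51  0.51 -0.31 -0.   -0.74  1.01]
```

Request:
servo_tool --pt "0.55 0 0 -2 0 0 0" --pt "0.55 0 0 -4 0 0 0" --pt "0.55 0 0 -4.5 0 0 0" --pt "0.8 0 0 -4.5 0 0 0" --pt "0.8 -0.5 3.7 -1 0 0 0" --pt "0.8 -0.5 3.7 0 0 0 0" --pt "0.8 -0.5 3.6 0 0 0 0" --pt "0.8 0 0 0 0 7 0" --pt "0.8 0 0 0 0 7 0" --pt "0.8 0 0 0 0 7 0" --pt "0.8 0 0 0 0 7 0" --pt "0.8 0 0 0 0 0 0"

```text
clock: 10.25
position: [547.9, 19.2, 214.5]
ee_rot: [0.975, -0.025, 0.221, 0.014]
contact_force: [-1.8, -1.2, -1.2]
gripper_width: 67.9
```

```bash
python3 st.py 2; python3 - <<'E'
from h import *
from bench import *
w=pickle.load(open('w.pkl','rb'));pickle.dump(w,open('w5.pkl','wb'))
t=get_image('top');s=get_image('scene')
pickle.dump((t,s),open('ts5.pkl','wb'))
cv2.imwrite('pics/w5.png',w['image'][:,:,::-1])
E
```

```text
[552.    20.74 217.47] F [0.4 0.3 0.6] T [ 0.11  0.81 -0.01] 68.49420299041994 10.35
[[0.898, -0.056, 0.436], [-0.046, -0.998, -0.034], [0.438, 0.011, -0.899]] [ 0.4   0.1  -0.7   0.53 -0.41  0.67]
```

View pics/w5.png

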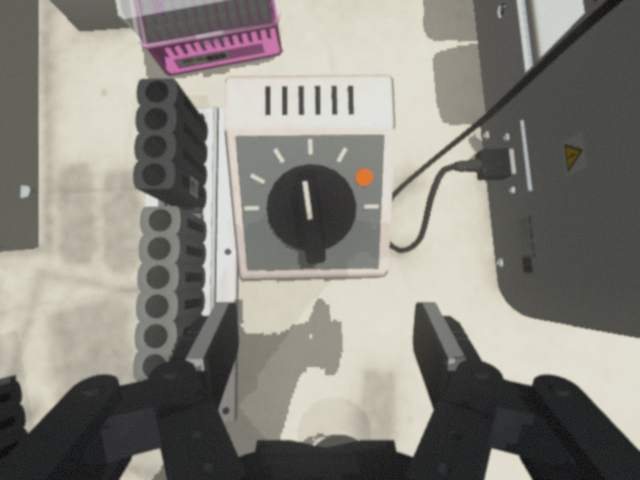

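The wrist view shows the grey cassette end to end with the docked one. The orange dot is at (365,178), the disc centre at (311,208) and the pointer tip at about (306,181), so the pointer is straight up. I'll fit the knob pose to all three views.

```bash
cat > knob.py <<'E'
from h import *
T=pickle.load(open('top0.pkl','rb'));S=pickle.load(open('scene0.pkl','rb'));W=pickle.load(open('w5.pkl','rb'))
a=lambda *p:(np.array(p)+.5)/3.5-.5+[280,160]
b=lambda *p:(np.array(p)+.5)/3-.5+[275,210]
yaw=-.044
Rw=R.from_euler('z',yaw)*R.from_euler('y',-28,degrees=True) # x->up slope, y left, z normal
u,l,n=Rw.as_matrix().T
def pt(Q,name,th=np.pi/2):
    c,s=np.cos,np.sin
    if name=='dot':return Q+46*(s(5*np.pi/6)*u+c(5*np.pi/6)*-l*1) 
    if name=='tip':return Q+39*n+31*(s(th)*u+c(th)*l)
    if name=='disc':return Q+9*n
E
python3 - <<'E'
from knob import *
obs=[(T,'dot',a(309,144)),(S,'dot',b(366,207)),(W,'dot',(365,178)),(T,'tip',a(252,143)),(S,'tip',b(325,140)),(W,'tip',(306,181)),(W,'disc',(311.5,208)),(T,'disc',a(251,175))]
def f(x):return np.concatenate([(proj(d,pt(x[:3],m))[0]-p)*d['extrinsics'][2,3]/1000 for d,m,p in obs])
print('check dot dir',pt(np.zeros(3),'dot').round(1))
r=least_squares(f,[620,24,73],loss='soft_l1');print(r.x.round(1),f(r.x).reshape(-1,2).round(1).tolist())
G=r.x+29*n;print('grip',G.round(1),'n',n.round(3))
s=pickle.load(open('w5.pkl','rb'))
E
```

```text
check dot dir [22.  38.9 10.8]
[640.1  19.9   3.7] [[-42.9, -1.2], [-14.1, -4.8], [-34.0, 0.6], [1.0, 0.5], [4.4, 18.0], [4.0, -0.0], [2.2, -0.7], [-0.7, 0.4]]
grip [626.5  20.5  29.3] n [-0.469  0.021  0.883]
```

```bash
sed -i 's/\*-l\*1)/*l)/' knob.py; python3 - <<'E'
from knob import *
from bench import *
obs=[(T,'dot',a(309,144)),(S,'dot',b(366,207)),(W,'dot',(365,178)),(T,'tip',a(252,143)),(S,'tip',b(325,140)),(W,'tip',(306,181)),(W,'disc',(311.5,208)),(T,'disc',a(251,175))]
def f(x):return np.concatenate([(proj(d,pt(x[:3],m,x[3]))[0]-p)*d['extrinsics'][2,3]/1000 for d,m,p in obs])
r=least_squares(f,[620,24,73,1.57],loss='soft_l1');print(r.x.round(2),f(r.x).reshape(-1,2).round(1).tolist())
G=r.x[:3]+29*n;print('grip',G.round(1),'n',n.round(3))
s=read_state();M=R.from_quat(s['ee_rot']);P=np.array(s['position'])
Mt=R.from_matrix(np.c_[u,-l,-n])
print(s['position'],'rotvec tool deg',(M.inv()*Mt).as_rotvec(degrees=True).round(2))
pre=G+80*n
print('to pre in current tool axes mm',M.inv().apply(pre-P).round(1), 'in target axes',Mt.inv().apply(pre-P).round(1))
E
```

```text
[623.87  24.7   71.64   1.47] [[0.0, -0.7], [-0.7, 0.4], [-0.1, -0.2], [0.5, -0.7], [-1.0, 0.3], [-0.3, -0.3], [-0.0, 1.2], [0.3, -0.1]]
grip [610.3  25.3  97.2] n [-0.469  0.021  0.883]
[555.33860548  22.40660131 219.62518204] rotvec tool deg [ 0.79  1.88 -0.39]
to pre in current tool axes mm [-7.4 -6.  53.9] in target axes [-9.1 -5.3 53.8]
```

Request:
servo_tool --pt "1 0 0 0 0.8 1.9 -0.4" --pt "1 -0.3 -0.3 1 0 0 0" --pt "1 -0.3 -0.2 1.5 0 0 0" --pt "1 -0.3 0 1.5 0 0 0" --pt "1 0 0 1.4 0 0 0" --pt "1 0 0 0 0 0 0" --pt "1 0 0 0 0 0 0" --pt "1 0 0 0 0 0 0"

```text
clock: 11.25
position: [572.5, 26.4, 173.2]
ee_rot: [0.971, -0.021, 0.238, 0.007]
contact_force: [1.0, 0.2, -1.1]
gripper_width: 85.6
```

```bash
cat > rel.py <<'E'
from knob import *
from bench import *
import sys
G=np.array([610.3,25.3,97.2]);th=float(sys.argv[1])
B=np.c_[u*np.sin(th)+l*np.cos(th),0*u,-n];B[:,1]=np.cross(B[:,2],B[:,0]);Mt=R.from_matrix(B)
Ps=[];
for i in range(3):
    get_image('top');s=read_state();Ps.append(s['position'])
M=R.from_quat(s['ee_rot']);P=np.mean(Ps,0)
print(P.round(1),'F',np.round(s['contact_force'],1),'T',np.round(s['wrist_torque'],2),'w',round(s['gripper_width'],1),'t',s['clock'],'j',np.round(s['joints'],2),np.round(s['joint_vel'],2))
print('rotvec to target',(M.inv()*Mt).as_rotvec(degrees=True).round(2),'grip pt (target axes) - TCP mm',Mt.inv().apply(G-P).round(1))
E
python3 rel.py 1.571
```

```text
[571.9  26.5 173. ] F [ 0.5 -0.3  0.4] T [0.04 0.94 0.02] w 85.5 t 11.4 j [ 0.26  0.17 -0.86  1.05 -0.16  0.26] [-0.   -0.   -0.01  0.01  0.   -0.  ]
rotvec to target [0.13 0.49 0.13] grip pt (target axes) - TCP mm [-1.7 -0.5 84.9]
```

Request:
servo_tool --pt "1 -0.1 0 1.5 0 0 0" --pt "1 -0.1 0 1.5 0 0 0" --pt "1 0 0 1.5 0 0 0" --pt "1 0 0 1 0 0 0" --pt "1 0 0 0 0 0 0" --pt "1 0 0 0 0 0 0" --pt "1 0 0 0 0 0 0"

```text
clock: 12.1
position: [598.9, 26.1, 144.5]
ee_rot: [0.975, -0.021, 0.219, 0.008]
contact_force: [-0.2, -0.1, 0.6]
gripper_width: 85.0
```

```bash
python3 rel.py 1.571
```

```text
[598.9  26.1 144.8] F [-0.7  0.7 -0.3] T [0.01 0.82 0.02] w 85.4 t 12.25 j [ 0.26  0.26 -0.8   0.98 -0.16  0.32] [-0. -0. -0. -0. -0. -0.]
rotvec to target [0.38 2.64 0.12] grip pt (target axes) - TCP mm [-12.2   0.3  47.4]
```

Request:
servo_tool --pt "1 0 0 0 -4 0 0" --pt "1 0 0 0 0 0 0" --pt "1 0 0 0 0 0 0" --pt "1 0 0 0 0 0 0"

```text
clock: 12.65
position: [599.0, 25.8, 144.6]
ee_rot: [0.975, -0.029, 0.218, 0.042]
contact_force: [-0.0, 0.3, -0.3]
gripper_width: 85.7
```

```bash
python3 rel.py 1.571
```

```text
[599.1  26.  144.6] F [-0.6 -1.1  0. ] T [0.17 0.79 0.01] w 85.2 t 12.8 j [ 0.24  0.27 -0.81  1.17 -0.21  0.15] [-0.    0.   -0.    0.01 -0.   -0.01]
rotvec to target [4.36 2.66 0.19] grip pt (target axes) - TCP mm [-12.4   0.2  47.1]
```

Request:
servo_tool --pt "0.35 -1.2 0 0 0 2.6 0" --pt "0.35 0 -0.1 1.5 0 0 0" --pt "0.35 0 -0.1 1.5 0 0 0" --pt "0.35 0 0 0 0 0 0" --pt "0.35 0 0 0 0 0 0" --pt "0.35 0 0 0 0 0 0"

```text
clock: 13.4
position: [612.5, 28.1, 127.3]
ee_rot: [0.973, -0.031, 0.225, 0.051]
contact_force: [0.7, 0.6, -0.8]
gripper_width: 29.9
```

```bash
python3 rel.py 1.571
```

```text
[612.5  28.3 127.4] F [ 0.3 -0.3 -0.4] T [0.23 0.86 0.  ] w 30.1 t 13.55 j [ 0.11  0.3  -0.83  1.61 -0.16 -0.18] [-0.  0.  0.  0.  0. -0.]
rotvec to target [5.33 1.82 0.24] grip pt (target axes) - TCP mm [-16.    3.1  25.7]
```

Request:
servo_tool --pt "0.35 -0.8 0.1 0 0 -5 0" --pt "0.35 -0.8 0.2 0 0 0 0" --pt "0.35 0 0 0 0 0 0" --pt "0.35 0 0 0 0 0 0" --pt "0.35 0 0 0 0 0 0"

```text
clock: 14.05
position: [614.7, 19.7, 130.3]
ee_rot: [0.973, -0.033, 0.223, 0.057]
contact_force: [1.2, -0.5, -0.8]
gripper_width: 30.0
```

```bash
python3 rel.py 1.571
```

```text
[614.7  19.7 130.2] F [-0.3 -0.2 -0.2] T [ 0.27  0.81 -0.03] w 29.9 t 14.2 j [ 0.14  0.31 -0.82  1.49 -0.18 -0.09] [-0.  0. -0.  0.  0. -0.]
rotvec to target [6.1  2.06 0.1 ] grip pt (target axes) - TCP mm [-19.6  -5.4  26.9]
```

Request:
servo_tool --pt "0.35 0 0 0 0 -1.5 0" --pt "0.35 0 0 0 0 -1.5 0" --pt "0.35 0 0 0 0 -1.5 0" --pt "0.35 0 0 0 0 -1.5 0" --pt "0.35 0 0 0 0 -1.5 0" --pt "0.35 0 0 0 0 0 0" --pt "0.35 0 0 0 0 0 0"

```text
clock: 14.9
position: [616.8, 18.6, 131.4]
ee_rot: [0.984, -0.037, 0.166, 0.056]
contact_force: [-0.2, -0.3, -0.4]
gripper_width: 30.0
```

```bash
python3 rel.py 1.571
```

```text
[616.1  18.  131.1] F [ 0.4 -0.5 -0.5] T [ 0.21  0.64 -0.01] w 29.9 t 15.05 j [ 0.35  0.35 -0.61  0.6  -0.42  0.62] [-0.   -0.    0.   -0.01 -0.    0.01]
rotvec to target [ 6.29  8.8  -0.29] grip pt (target axes) - TCP mm [-21.3  -7.1  27. ]
```

Request:
servo_tool --pt "0.35 -0.9 -0.5 0 2 0 0" --pt "0.35 -0.8 -0.5 0 2 0 0" --pt "0.35 0 0 0 0 0 0" --pt "0.35 0 0 0 0 0 0" --pt "0.35 0 0 0 0 0 0"

```text
clock: 15.55
position: [601.9, 29.2, 125.2]
ee_rot: [0.985, -0.032, 0.167, 0.022]
contact_force: [-0.2, 0.1, 0.2]
gripper_width: 29.9
```

```bash
sed -i '$a print("grip pt in tool axes",M.inv().apply(G-P).round(1),"n in tool",M.inv().apply(n).round(3))' rel.py; python3 rel.py 1.571
```

```text
[601.8  29.2 125.1] F [-0.   0.8 -0. ] T [ 0.11  0.65 -0.02] w 30.2 t 15.7 j [ 0.37  0.33 -0.62  0.49 -0.37  0.7 ] [ 0.    0.   -0.   -0.01  0.    0.  ]
rotvec to target [ 2.27  8.72 -0.59] grip pt (target axes) - TCP mm [-5.4  3.6 28.7]
grip pt in tool axes [-1.   2.5 29.3] n in tool [-0.151  0.04  -0.988]
```

Request:
servo_tool --pt "0.35 -0.1 0.25 0 0 0 0" --pt "0.35 0 0 1.1 0 0 0" --pt "0.35 0 0 1.1 0 0 0" --pt "0.35 0 0 0.9 0 0 0" --pt "0.35 0 0 0 0 0 0" --pt "0.35 0 0 0 0 0 0" --pt "0.35 0 0 0 0 0 0"

```text
clock: 16.4
position: [610.9, 25.4, 96.2]
ee_rot: [0.985, -0.032, 0.167, 0.021]
contact_force: [0.2, 0.2, 0.4]
gripper_width: 29.8
```

```bash
python3 rel.py 1.571; python3 - <<'E'
from h import *
from bench import *
w=get_image('wrist');cv2.imwrite('pics/w6.png',w['image'][:,:,::-1])
E
```

```text
[610.9  25.5  96.2] F [-0.2  0.1  0.1] T [ 0.14  0.66 -0.01] w 30.0 t 16.55 j [ 0.33  0.38 -0.67  0.62 -0.27  0.59] [-0.  0. -0.  0.  0.  0.]
rotvec to target [ 2.22  8.67 -0.6 ] grip pt (target axes) - TCP mm [-0.   0.3 -1.1]
grip pt in tool axes [-0.2  0.3 -1.1] n in tool [-0.151  0.039 -0.988]
```

View pics/w6.png

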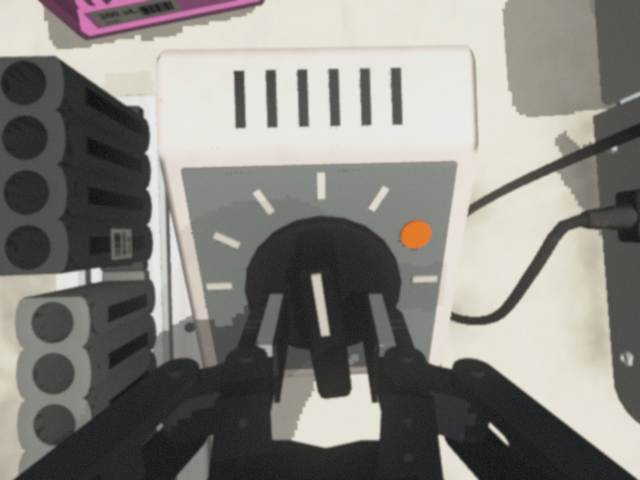

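The wrist view shows the bar centred between the pads, at about columns 312–350 with the pads at 275 and 380. The dot is at (416,235). I'll narrow the jaws to a loose fork and turn.

Request:
servo_tool --pt "0.21 0 0 0 0 0 0" --pt "0.21 0 0 0 0 0 0" --pt "0.21 0 0 0 0 0 5" --pt "0.21 0 0 0 0 0 6" --pt "0.21 0 0 0 0 0 6" --pt "0.21 0 0 0 0 0 6" --pt "0.21 0 0 0 0 0 6" --pt "0.21 0 0 0 0 0 0"

```text
clock: 17.4
position: [610.6, 25.4, 95.6]
ee_rot: [0.946, -0.277, 0.167, -0.021]
contact_force: [0.6, -0.7, -0.1]
gripper_width: 17.7
```

```bash
python3 rel.py 2.618
```

```text
[610.5  25.3  95.5] F [ 0.5 -0.4  0.4] T [ 0.09  0.65 -0.02] w 17.9 t 17.55 j [ 0.33  0.38 -0.67  0.62 -0.27  0.09] [-0.    0.    0.   -0.    0.   -0.01]
rotvec to target [ 7.82  4.71 30.43] grip pt (target axes) - TCP mm [ 0.3 -0.5 -1.6]
grip pt in tool axes [ 0.3 -0.1 -1.7] n in tool [-0.113  0.108 -0.988]
```

Request:
servo_tool --pt "0.21 0 0 0 0 0 6" --pt "0.21 0 0 0 0 0 6" --pt "0.21 0 0 0 0 0 6" --pt "0.21 0 0 0 0 0 6" --pt "0.21 0 0 0 0 0 6" --pt "0.21 0 0 0 0 0 6" --pt "0.21 0 0 0 0 0 2" --pt "0.21 0 0 0 0 0 0" --pt "0.21 0 0 0 0 0 0"

```text
clock: 18.45
position: [611.0, 25.7, 95.8]
ee_rot: [0.805, -0.569, 0.151, -0.075]
contact_force: [1.5, 2.3, -0.1]
gripper_width: 17.9
```

```bash
python3 rel.py 2.618;  python3 - <<'E'
from h import *
from bench import *
w=get_image('wrist');cv2.imwrite('pics/w7.png',w['image'][:,:,::-1])
E
```

```text
[611.   25.7  95.8] F [ 1.5  1.1 -0.1] T [0.5  0.3  0.33] w 17.7 t 18.6 j [ 0.33  0.38 -0.67  0.62 -0.27 -0.57] [-0.   -0.   -0.    0.   -0.   -0.01]
rotvec to target [ 8.75  1.91 -7.53] grip pt (target axes) - TCP mm [ 0.4  0.2 -1.6]
grip pt in tool axes [ 0.4  0.4 -1.5] n in tool [-0.023  0.154 -0.988]
```

View pics/w7.png

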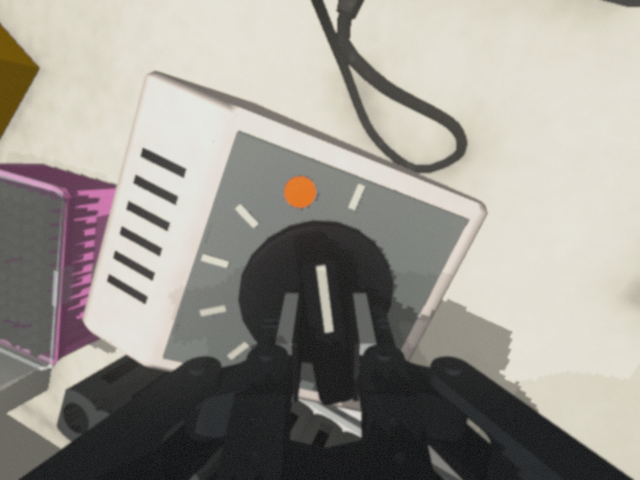

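```bash
python3 - <<'E'
from knob import *
from bench import *
w=get_image('wrist');Q=np.array([623.87,24.7,71.64])
for th in np.deg2rad([120,135,140,145,150,155,160]):
    o=pt(Q,'tip',th);c=Q+39*n
    p=proj(w,[o,c+(c-o)*.2]);print(np.rad2deg(th).round(),p.round(0).tolist(),'slope dx/dy',((p[1]-p[0])[0]/(p[1]-p[0])[1]).round(3))
print('observed tip 321,266 slope',8/66, proj(w,pt(Q,'dot')))
E
```

```text
120.0 [[274.0, 286.0], [341.0, 355.0]] slope dx/dy 0.976
135.0 [[295.0, 274.0], [337.0, 357.0]] slope dx/dy 0.502
140.0 [[303.0, 271.0], [336.0, 358.0]] slope dx/dy 0.376
145.0 [[311.0, 268.0], [334.0, 358.0]] slope dx/dy 0.26
150.0 [[319.0, 266.0], [333.0, 359.0]] slope dx/dy 0.15
155.0 [[327.0, 265.0], [331.0, 359.0]] slope dx/dy 0.045
160.0 [[335.0, 265.0], [330.0, 359.0]] slope dx/dy -0.058
observed tip 321,266 slope 0.12121212121212122 [[300.48192931 192.18925618]]
```

The knob sits at about 151° against a target of 150°. I'll ease the tool back, open and retreat.

Request:
servo_tool --pt "0.21 0 0 0 0 0 -5" --pt "0.35 0 0 0 0 0 0" --pt "0.35 0 0 0 0 0 0" --pt "0.35 0 0 0 0 0 0" --pt "0.35 0 0 -1.5 0 0 0" --pt "0.35 0 0 -3 0 0 0" --pt "0.35 0 0 -4 0 0 0" --pt "0.35 0 0 -4 0 0 0" --pt "0.35 0 0 0 0 0 0" --pt "0.35 0 0 0 0 0 0"

```text
clock: 19.7
position: [569.5, 32.0, 214.5]
ee_rot: [0.828, -0.535, 0.155, -0.069]
contact_force: [-0.1, -0.6, -0.6]
gripper_width: 29.7
```

```bash
python3 rel.py 2.618;  python3 - <<'E'
from knob import *
from bench import *
w=get_image('wrist');t=get_image('top');o=np.zeros((480,800,3),np.uint8)
o[:,:400]=cv2.resize(w['image'],(400,300)).repeat(1,0)[:300].__class__((480,400,3),np.uint8)*0
o[:450,:600]=cv2.resize(w['image'],(600,450));o[:,605:800]=cv2.resize(t['image'][160:280,285:334],(195,480));cv2.imwrite('pics/w8.png',o[:,:,::-1])
Q=np.array([623.87,24.7,71.64])
for th in np.deg2rad([120,145,150,155]):print(np.rad2deg(th).round(),(proj(w,[pt(Q,'tip',th),Q+39*n])*.9375).round(0).tolist())
# predicted flush cassette
E
```

```text
[568.9  31.5 212.3] F [ 0.1 -0.5 -0.6] T [0.15 0.67 0.04] w 29.7 t 19.85 j [ 0.42  0.18 -0.53  0.32 -0.61 -0.24] [-0.    0.01  0.    0.    0.    0.  ]
rotvec to target [ 8.92  2.28 -2.62] grip pt (target axes) - TCP mm [ -4.9  17.1 121.2]
grip pt in tool axes [  0.3  -1.8 122.5] n in tool [-0.036  0.156 -0.987]
120.0 [[279.0, 182.0], [304.0, 217.0]]
145.0 [[298.0, 174.0], [304.0, 217.0]]
150.0 [[302.0, 174.0], [304.0, 217.0]]
155.0 [[306.0, 173.0], [304.0, 217.0]]
```

View pics/w8.png

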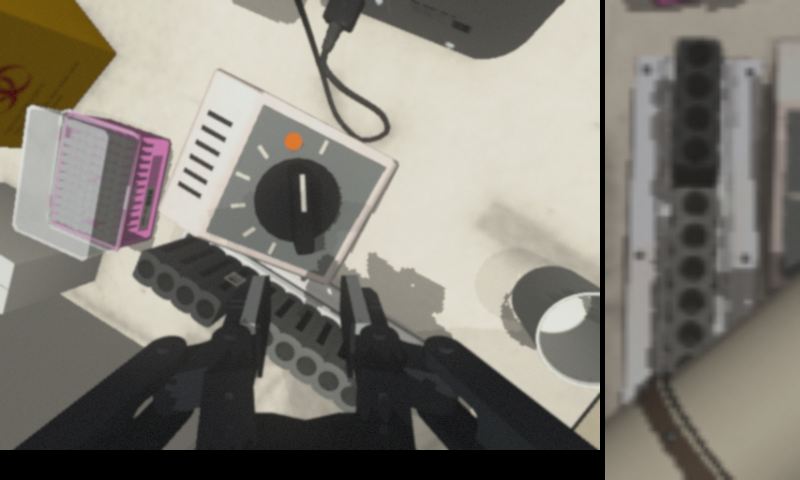

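```bash
python3 -c "
from bench import *
print(job_done())"
```

```text
the job is handed in; nothing more can be done
None
```

The grey cassette stands in the track against the docked black one, and the selector is at the orange dot. I handed the job in at about 20 s of the 64 s allowed; no verdict was reported.

- **Cassette:** I slid it along the track until it stopped. It no longer advanced as the push force rose to about 14 N, and I then let go. It was released with its centre at about x = 569.6 mm. The camera estimate for flush was about 568 mm, within the measuring error. The last pictures show it upright, in line and end to end with the docked cassette.
- **Selector:** I turned it 60° clockwise with the jaws as a loose fork around the bar, not clamped. After I backed off, the pointer in the wrist picture matched the projection for 150° (2.618 rad).
- **At hand-in:** the arm was about 120 mm clear of the knob and the measured force was at noise level. I never went near the tall cassette or white rack, and passed over the beaker with clearance. I made no final position check on any of the three.

**What disagreed:** the panel's full 28° tilt could not be reached, because joint 5 was at its limit. I gripped the knob about 9° off its normal instead. The camera fit also put the knob's starting angle at 1.47 rad, where the nearest listed start is 1.57.

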